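Tip a sawn board down onto its bearers and flip the keeper over it

ROBOT

A 6-joint arm with a two-finger parallel gripper is mounted at the origin on the work surface. World frame = base frame: x ahead of the robot, y to its left, z up, the work surface at z = 0. Lengths are in m, angles in degrees, forces in N, time in s.
With the tool pointing down it reaches from about 0.4 to 0.825 m from the base axis. Payload 7 kg.
Tool frame: the origin (TCP) lies on the centre line of the jaws, within the pads' length; the fingertips stand 8 mm ahead of it and the grasp point (between the pads) lies 11 mm behind it; z points along the fingers, y is the line along which they close (so a half turn about z gives the same grasp; the last joint's range is limited). The gripper opens to 88 mm and grips with 3 to 60 N. Pads are 19 mm wide; open, the fingers measure 130 mm over their backs; the gripper's body (78 mm by 193 mm) begins 47 mm behind the grasp point.
Start: joints at [-57.462, 20.546, 0.682, 0, -70.136, -16.507], TCP at [0.186, -0.649, 0.235] pointing down, gripper open.
Joint ranges: [-176.03, 176.03], [-82.01, 121.73], [-58.28, 71.71], [-173.87, 95.51], [-174.79, -0.11], [-173.66, 173.66]. Speed limits (degrees/s): [136.94, 136.94, 172.46, 180, 180, 180].

INTERFACE

Orientations are given as [roll, pitch, yaw] about the fixed x, y, z axes, in that order (R = Rz(yaw) Ry(pitch) Rx(roll)).
In Python, from plant import r gives the robot as it stands.
- The arm moves only by the tool carry_out, never from a script. Its argument "targets" is a list of rows, each a list of 6 numbers: the shift along the tool's x, y, z scaled (see below), then the turn, a rotation vector about the tool's x, y, z scaled (see below). A call has 1 to 5 rows; each row shifts and turns the commanded pose from where the row before left it, along the tool's axes as they then stand; what a row does not reach is not made up. The controller multiplies each number of a shift by 0.5 m and each number of a turn by 60 degrees. A row lasts 1/8 s, in which the tool goes at most 62.5 mm and 10.7 degrees, less where a joint would pass 70% of its speed; a pose out of reach is approached as far as the arm can. A call with a number of a shift or a turn outside -1 to 1 is refused whole. A call with a gripper value outside its range is refused whole. "hand" is the opening, from 0 (shut) to 1 (fully open), set as the call begins (left out, the last holds). The fingers move at their own pace and stop on an object; "squeeze" is the grip in N (left out, the last holds). Time passes only in rows, so rows that do not move let the fingers close. It gives the time, the measured TCP pose, the force, the opening and the grip force at its end, in the units of the state.
- r.get_state(): the state, without advancing time (a new reading comes with each control period).
- r.capture(name): name is "scene" or "top" or "wrist"; returns the picture (400x640x3 uint8, red, green, blue); there is no depth.
- r.camera_info(name): a dict with "K" (3x3 intrinsics, pixels), "eye" and "attitude" of the camera in the world. Camera axes: x right, y down, z forward; pixel columns grow to the right and rows downward; lengths in m; the calibration is good to about 2 mm. A picture is of the moment at which its call begins: read the wrist's pose just before it. camera_info takes no time and is no camera call; for the wrist camera it gives the pose at the moment of the call.
- r.close_job(): hands the job in; it is judged then, once.
The state is a dict: "time_s": time; "joints": joint angles; "qd": joint speeds; "joint_torque": joint torques, N m; "tcp_pos": TCP position; "eef_rot": TCP orientation; "contact_force": force on the tool from outside, world axes, zero at the start; "moment": the same for the moment, N m; "gripper_width": finger opening in m; "gripper_force": force on a finger pad.
Only numpy, scipy, OpenCV 4.12 (cv2) and the standard library are available. Lean on these libraries where they do the work, as an engineer would, in place of code of your own. Each camera call takes 0.05 s, during which the arm holds its last target. There are 200 camera calls.

TASK

Push the sawn board that stands on edge on the green bed over, away from the robot, so that it lies flat across both steel bearers. Then push the upright hinged keeper at the bed's side over so that it comes down on the board and stays resting on it. Only push: never pick the board up, leave everything else where it is, and finish with the hand clear.

Things in the scene. Friction and masses are not known exactly. Their poses are not given: they have to be found in the camera images.
- bed: Fixed stacking bed: green base plate 10 mm high spanning x -115..125, y -140..190 mm from the origin, which lies on the table surface. +x points away from the robot (turned up to 0.5 rad), +y to its left. Two steel bearers run along x from -95 to 105 mm, at y = -60 and +60, 26 wide, tops 30 mm above the table.
- bed_stop (a point): Top middle of the bed's stop bar that closes the bearers' far ends: 200 mm long along bed y, 14 thick, top 55 mm above the table, its near face at bed x = 100 mm (this point is at x = 107, y = 0).
- keeper_hinge (a point): Middle of the keeper's hinge axis, which runs along bed x, 73 mm above the table, at bed x = 20, y = 150 mm, between two green cheeks (each 10 mm along x, 34 along y, top 85 above the table).
- board: Loose wooden board 30 mm thick (its x), 200 long (y), 110 high (z), 0.28 to 0.56 kg, on edge across both bearers, about 55 mm nearer the robot than the bed's origin, length nearly along bed y, top edge 140 mm above the table. Origin: centre of its underside as it stands; +x away from the robot. Pushed near the top it pivots on its far lower edge; past about 15 degrees it falls by itself.
- board_mid (a point): Centre of the board; 85 mm above the table when standing, 45 mm when lying flat on the bearers (its upper face is then 60 mm above the table).
- board_foot (a point): Middle of the board's far lower edge as it stands, the edge on which it tips; 30 mm above the table at the start.
- keeper (a joint): Hinge of the keeper, a dark steel bar 22 (bed x) x 14 x 120 mm long. 0 = upright, negative = leaning outward (bed +y), positive = inward over the board; range -0.35 to 1.75 rad; starts at -0.30 to -0.05. 2 N at the tip moves it. The stiff hinge holds it near upright; past about 0.5 it falls by its own weight, and lies level (about 1.57) on the flat board.
- keeper_tip (a point): Middle of the free end of the keeper bar, 120 mm from the hinge axis. A 22 mm rubber pad near this end, 6 mm thick on the bar's inner side, is what comes to rest on the board.
- oil_can: Bystander, to be left alone: closed grey cylindrical can, 64 diameter, 150 tall, standing; origin centre of underside.
- jar: Bystander, to be left alone: amber glass jar with dark lid, 56 diameter, 75 tall, standing; origin centre of underside.
- offcut: Bystander, to be left alone: small block of wood 40 x 60 x 80 tall, standing on the table behind the bed; origin centre of underside.
- packer: Bystander, to be left alone: stepped wooden packing block 80 x 30 x 24 high, lying on the bed's base plate at its near left corner; origin centre of underside.
- mallet: Bystander, to be left alone: hammer lying on the table.
- wrench: Bystander, to be left alone: wrench lying on the table.
Not all that is in view belongs to the job. What is shaped like the board but red or yellow is not meant.

How it is judged (in metres and radians):
On the way:
1. the board lies flat on both bearers while the keeper is still up (angle between board's own z axis and vertical above 1.48 rad and angle between board's own x axis and vertical above 3.05 rad and height (world z) of board_mid between 0.038 and 0.052 m and x of board_mid in the frame of bed between -0.035 and 0.05 m and y of board_mid in the frame of bed between -0.035 and 0.035 m and angle between the y axis of board and the y axis of bed, either way round below 0.25 rad and value of joint keeper below 0.6 rad), for 0.2 s.
At the end, for the whole second after the job is handed in: The board lies at rest flat on both bearers (within about 5 degrees), centred within 35 mm of the bed's midline sideways and between 35 mm nearer and 50 mm farther than the bed's origin, its length within 0.25 rad of bed y; the keeper is down (1.45 to 1.68 rad) and bears on the board (angle between board's own z axis and vertical above 1.48 rad and angle between board's own x axis and vertical above 3.05 rad and height (world z) of board_mid between 0.038 and 0.052 m and x of board_mid in the frame of bed between -0.035 and 0.05 m and y of board_mid in the frame of bed between -0.035 and 0.035 m and angle between the y axis of board and the y axis of bed, either way round below 0.25 rad and value of joint keeper between 1.45 and 1.68 rad and contact force between keeper and board above 0.2 N and linear speed of board below 0.02 m/s); the robot touches nothing.
It fails at once if the board is lifted: its far lower edge rises more than 35 mm above the bearers, or its centre more than 30 mm above its standing height (height (world z) of board_foot above 0.065 m or height (world z) of board_mid above 0.115 m).
It fails at once if a bystander (oil can, jar, offcut, packer, mallet or wrench) is moved more than 20 mm (distance of any of oil_can, jar, offcut, packer, mallet, wrench from where it was at the start of the episode above 0.02 m).
It also fails if it takes over 48 s, if anything falls off the work surface, if the arm or the gripper's body presses on something with over 40 N, if the wrist force passes 120 N, or if a joint passes its speed limit or range.

## Working session

There is one attempt and no reset: what is moved stays moved. The work goes in short steps, Python scripts to look and compute and a tool call to move; the robot and the scene stay as the last step left them, time stands still between calls to the robot, and variables do not carry over. Pictures are saved under pics/ and viewed, at most 10 in all, crops included, and the job is handed in when it is done.

Besides the shell and the picture viewer there is one more tool, called after "Request:" in YAML: its name, and indented under it one key for each argument. carry_out: Moves the arm, as the interface text tells. Its arguments: {"type":"object","properties":{"targets":{"type":"array","items":{"type":"array","items":{"type":"number","minimum":-1,"maximum":1}}},"hand":{"type":"number"},"squeeze":{"type":"number"}},"required":["targets"]}

```bash
mkdir -p pics; ls; python3 - <<'E'
from plant import r
import cv2
s=r.get_state();print(s)
for n in("scene","top"):
    im=r.capture(n);cv2.imwrite(f"pics/{n}0.png",im[:,:,::-1]);print(n,r.camera_info(n))
E
```

```text
pics
{'time_s': 0.0, 'joints': array([-5.74624664e+01,  2.05925929e+01,  6.33528478e-01, -2.09335508e-02,
       -7.01350079e+01, -1.65084991e+01]), 'qd': array([ 0.00881358, -0.08113114,  0.05668239, -0.00812464, -0.01238037,
        0.06620825]), 'joint_torque': array([-6.23352043e-04, -5.82719493e+01,  2.93066007e+01,  6.99758694e+00,
        6.94809831e-03, -1.70301364e-04]), 'tcp_pos': array([ 0.18625101, -0.64830058,  0.23360518]), 'eef_rot': array([ 1.79904213e+02, -7.86659109e-03, -1.63978088e+02]), 'contact_force': array([ 0.10905998,  0.92943164, -0.29681978]), 'moment': array([-0.02979626,  0.05939974,  0.06487361]), 'gripper_force': 0.0, 'gripper_width': 0.08765112688247824}
scene {'K': array([[373.31926478,   0.        , 317.71816114],
       [  0.        , 373.31926478, 199.28377358],
       [  0.        ,   0.        ,   1.        ]]), 'eye': array([ 1.09361984, -0.08171303,  1.1644339 ]), 'attitude': array([-149.28614479,   -0.18160984,   86.41831657])}
top {'K': array([[472.66098309,   0.        , 320.64972307],
       [  0.        , 472.66098309, 196.27869155],
       [  0.        ,   0.        ,   1.        ]]), 'eye': array([ 0.20592152, -0.05872084,  1.64048034]), 'attitude': array([-169.8482349 ,    0.80165282,  -91.42378944])}
```

View pics/scene0.png

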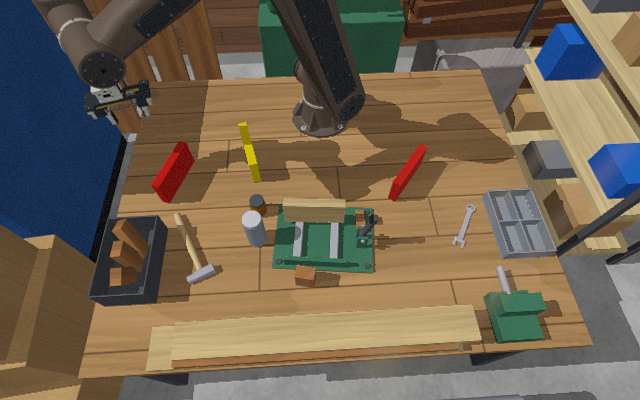

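View pics/top0.png

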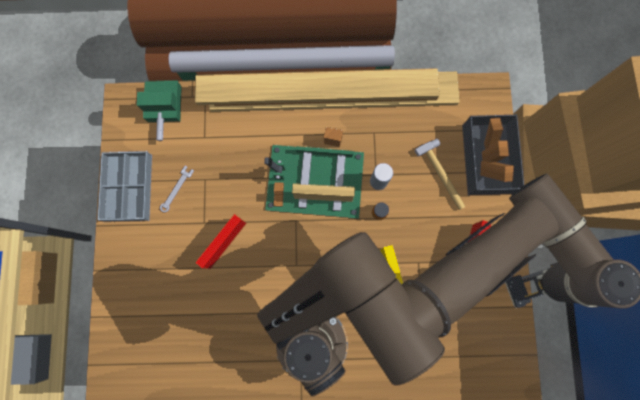

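The board is the plain wood piece standing across the bearers on the green bed: scene (313,210), top (323,190). The red bars, at scene (173,172) and (407,172), and the yellow bar at (250,152) are decoys by colour and lie off the bed. I'll confirm this in an enlarged crop.

```bash
cat > h.py <<'E'
import numpy as np, cv2
from scipy.spatial.transform import Rotation as Ro
from plant import r
def cam(n):
    c=r.camera_info(n); return c["K"],np.array(c["eye"]),Ro.from_euler("xyz",c["attitude"],degrees=True).as_matrix()
def ray(n,uv,z,c=None):
    K,e,R=c or cam(n); d=R@np.linalg.solve(K,[uv[0],uv[1],1.]); return e+d*(z-e[2])/d[2]
def proj(n,P,c=None):
    K,e,R=c or cam(n); p=K@(R.T@(np.asarray(P)-e)); return p[:2]/p[2]
E
python3 - <<'E'
from h import *
a=cv2.imread("pics/scene0.png")[180:290,235:395]; b=cv2.imread("pics/top0.png")[120:230,245:405]
cv2.imwrite("pics/c0.png",cv2.resize(np.vstack([a]),None,fx=5,fy=5,interpolation=cv2.INTER_CUBIC))
cv2.imwrite("pics/c1.png",cv2.resize(b,None,fx=5,fy=5,interpolation=cv2.INTER_CUBIC))
for n,z in(("scene",.01),("top",.01)):
    im=cv2.imread(f"pics/{n}0.png"); h=cv2.cvtColor(im,cv2.COLOR_BGR2HSV)
    m=cv2.inRange(h,(50,80,30),(90,255,255)); k,l,st,ce=cv2.connectedComponentsWithStats(m)
    for i in range(1,k):
        if st[i][4]>150: print(n,st[i],ray(n,ce[i],.01).round(3))
E
```

```text
scene [ 258    0   39   77 1897] [-0.477 -0.187  0.01 ]
scene [ 335    0   70   73 3855] [-0.527  0.293  0.01 ]
scene [ 272  204  101   69 3968] [ 0.589 -0.024  0.01 ]
scene [ 490  291   56   52 2174] [0.862 0.545 0.01 ]
top [ 137   81   44   40 1442] [0.872 0.534 0.01 ]
top [ 266  146   97   72 3654] [ 0.563 -0.025  0.01 ]
```

View pics/c0.png

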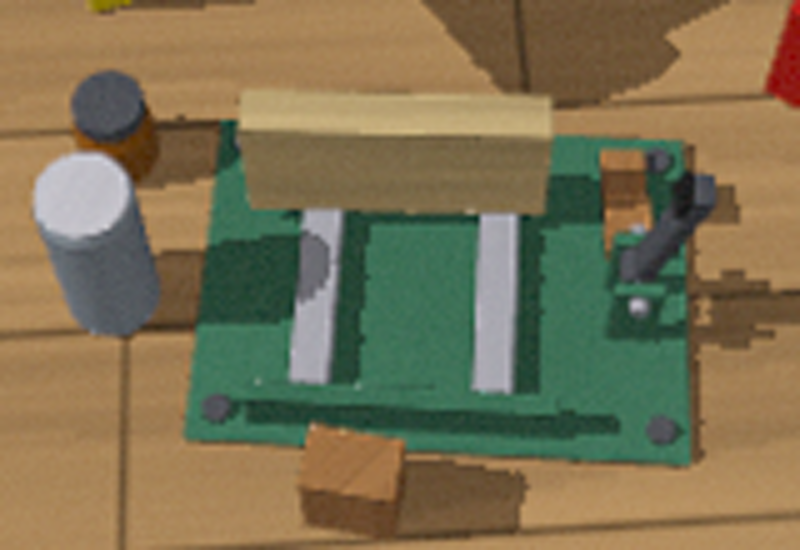

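View pics/c1.png

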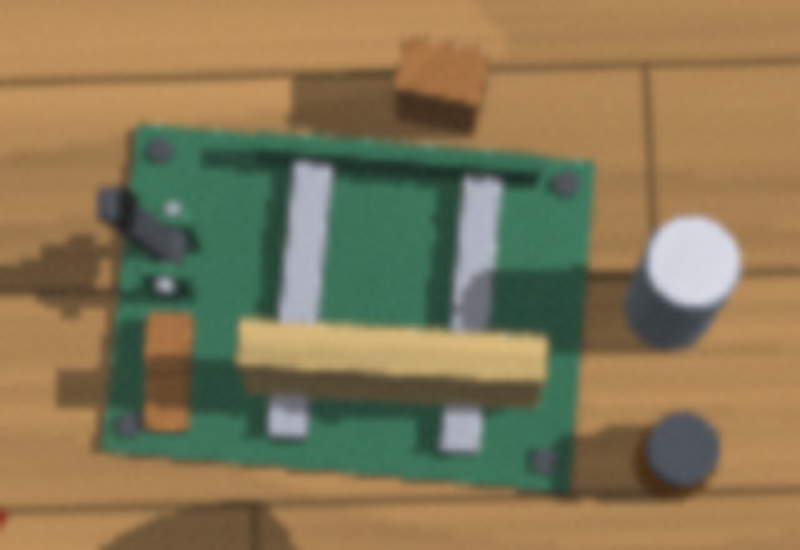

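Confirmed: the plain wood board stands on the bearers, with its top face at crop (240..547, 318..385) in the top view. The keeper leans outward with its tip at crop (115,205), the packer is at (168,370), the can at (693,262) and the jar at (682,450). Next I'll turn these into positions.

```bash
python3 - <<'E'
from h import *
T=lambda x,y:(245+x/5-.4,120+y/5-.4); S=lambda x,y:(235+x/5-.4,180+y/5-.4)
bp=np.array([[125,190],[125,-140],[-115,-140],[-115,190]])/1e3
def fit(n,f,px):
    w=np.array([ray(n,f(*p),.01)[:2] for p in px]); A=bp-bp.mean(0); B=w-w.mean(0)
    th=np.arctan2((A[:,0]*B[:,1]-A[:,1]*B[:,0]).sum(),(A*B).sum()); c,s=np.cos(th),np.sin(th)
    R=np.array([[c,-s],[s,c]]); t=w.mean(0)-R@bp.mean(0); print(n,t.round(4),np.degrees(th).round(2),"res mm",((w-(bp@R.T+t))*1e3).round(1).tolist()); return R,t
a=fit("top",T,[(137,125),(594,160),(572,495),(100,452)])
b=fit("scene",S,[(690,465),(185,438),(220,120),(685,141)])
for nm,(R,t) in(("T",a),("S",b)):
    f=lambda n,uv,z:(R.T@(ray(n,uv,z)[:2]-t)*1e3).round(1)
    print(nm,"board top corners (bed)",[f("top",T(*p),.14) for p in[(240,318),(547,335),(545,383),(243,370)]],[f("scene",S(*p),.14) for p in[(553,138),(240,132),(243,88),(552,95)]])
R,t=a
def two(p,q):
    A=[];
    o=[];
    M=np.zeros((3,3));v=np.zeros(3)
    for n,uv in(("top",p),("scene",q)):
        K,e,Rc=cam(n);d=Rc@np.linalg.solve(K,[*uv,1.]);d/=np.linalg.norm(d);Q=np.eye(3)-np.outer(d,d);M+=Q;v+=Q@e
    return np.linalg.solve(M,v)
for nm,p,q in(("tip",T(112,205),S(700,190)),("can",T(693,261),S(82,195)),("jarlid",T(682,450),S(108,105))):
    P=two(p,q);print(nm,P.round(3),"bed",(R.T@(P[:2]-t)*1e3).round(0))
s=r.get_state();print(s["time_s"])
E
```

```text
top [ 0.5467 -0.0477] -6.42 res mm [[-1.1, -0.9], [0.5, 1.4], [-0.7, -0.4], [1.4, -0.2]]
scene [ 0.5485 -0.0489] -6.56 res mm [[-0.0, -1.4], [-0.6, 1.7], [0.5, -0.9], [0.1, 0.6]]
T board top corners (bed) [array([-36.3,  89.7]), array([ -30.8, -109.5]), array([ -62.3, -110.5]), array([-70.3,  84.4])] [array([-36.2,  88.4]), array([ -30.4, -109.1]), array([ -62.8, -110.3]), array([-67.8,  87.4])]
S board top corners (bed) [array([-38.5,  90.6]), array([ -32.4, -108.5]), array([ -64. , -109.7]), array([-72.4,  85.3])] [array([-38.3,  89.4]), array([ -32.1, -108.1]), array([ -64.5, -109.4]), array([-69.9,  88.3])]
tip [0.587 0.122 0.185] bed [ 21. 173.]
can [ 0.548 -0.249  0.149] bed [  24. -200.]
jarlid [ 0.437 -0.246  0.069] bed [ -87. -209.]
0.1
```

Bed: about (0.5475, -0.048), yaw -6.5°. Board centre: bed (-51, -11) mm, relative yaw about +1.7°, so tipping in place lands it near x = +20, y = -11. That is within limits. The keeper tip is at bed (21, 173).

```bash
cat >> h.py <<'E'
BT=np.array([.5475,-.048]);BY=np.radians(-6.5);BR=np.array([[np.cos(BY),-np.sin(BY)],[np.sin(BY),np.cos(BY)]])
def go(x,y,z,yaw=None):
    "bed mm x,y; world z mm -> tool shift and turn in move units"
    s=r.get_state(); R=Ro.from_euler("xyz",s["eef_rot"],degrees=True)
    tgt=np.array([*(BR@[x/1e3,y/1e3]+BT),z/1e3]); g=Ro.from_euler("xyz",[180,0,yaw if yaw is not None else s["eef_rot"][2]],degrees=True)
    print("t",s["time_s"],"bed now",(BR.T@(s["tcp_pos"][:2]-BT)*1e3).round(1),s["tcp_pos"][2].round(4),"turn",((R.inv()*g).as_rotvec(degrees=True)/60).round(3),"shift(after turn)",(g.inv().apply(tgt-s["tcp_pos"])/.5).round(3))
E
python3 -c "
from h import *
go(-105,-11,235,175)"
```

```text
t 0.1 bed now [-291.  -637.4] 0.2337 turn [ 0.001 -0.     0.35 ] shift(after turn) [-0.405  1.243 -0.003]
```

Request:
carry_out:
  targets:
    - [0, 0, 0, 0, 0, 0.117]
    - [0, 0, 0, 0, 0, 0.117]
    - [0, 0, 0, 0, 0, 0.116]
    - [-0.03, 0.09, 0, 0, 0, 0]
    - [-0.03, 0.09, 0, 0, 0, 0]
  hand: 0

```text
time_s: 0.72
tcp_pos: [0.224, -0.5606, 0.2335]
eef_rot: [179.9, -0.1, 175.0]
contact_force: [0.4, -0.5, 0.8]
gripper_width: 0.0432
gripper_force: 0.0
```

Request:
carry_out:
  targets:
    - [-0.03, 0.09, 0, 0, 0, 0]
    - [-0.03, 0.09, 0, 0, 0, 0]
    - [-0.03, 0.09, 0, 0, 0, 0]
    - [-0.03, 0.09, 0, 0, 0, 0]
    - [-0.03, 0.09, 0, 0, 0, 0]

```text
time_s: 1.35
tcp_pos: [0.3185, -0.3425, 0.2344]
eef_rot: [180.0, -0.0, 175.0]
contact_force: [0.6, 0.3, 0.7]
gripper_width: 0.0007
gripper_force: 0.0
```

```bash
python3 -c "
from h import *
go(-105,-11,235,175)"
```

```text
t 1.35 bed now [-194.2 -318.5] 0.2344 turn [ 0. -0.  0.] shift(after turn) [-0.194  0.61  -0.001]
```

Request:
carry_out:
  targets:
    - [-0.032, 0.1, 0, 0, 0, 0]
    - [-0.032, 0.1, 0, 0, 0, 0]
    - [-0.032, 0.1, 0, 0, 0, 0]
    - [-0.032, 0.1, 0, 0, 0, 0]
    - [-0.032, 0.1, 0, 0, 0, 0]

```text
time_s: 1.98
tcp_pos: [0.4198, -0.1001, 0.2346]
eef_rot: [180.0, 0.0, 175.0]
contact_force: [0.5, -1.4, 0.4]
gripper_width: 0.0002
gripper_force: 0.0
```

Request:
carry_out:
  targets:
    - [-0.02, 0.08, 0, 0, 0, 0]
    - [0, 0, 0, 0, 0, 0]
    - [0, 0, 0, 0, 0, 0]

```text
time_s: 2.35
tcp_pos: [0.4327, -0.0629, 0.2343]
eef_rot: [-180.0, -0.0, 175.1]
contact_force: [0.1, 0.3, -0.2]
gripper_width: 0.0005
gripper_force: 0.0
```

```bash
python3 -c "
from h import *
go(-105,-11,128,175)"
```

```text
t 2.35 bed now [-112.4  -27.8] 0.2343 turn [-0.    -0.001  0.001] shift(after turn) [-0.016  0.033  0.213]
```

Request:
carry_out:
  targets:
    - [0, 0.033, 0.05, 0, 0, 0]
    - [0, 0, 0.06, 0, 0, 0]
    - [0, 0, 0.06, 0, 0, 0]
    - [0, 0, 0.043, 0, 0, 0]
    - [0, 0, 0, 0, 0, 0]

```text
time_s: 2.98
tcp_pos: [0.433, -0.0478, 0.1269]
eef_rot: [-179.9, -0.2, 174.9]
contact_force: [-0.3, 0.4, 1.1]
gripper_width: 0.0006
gripper_force: 0.0
```

```bash
python3 -c "
from h import *
go(-75,-11,128,175)"
```

```text
t 2.975 bed now [-113.7  -12.8] 0.1269 turn [-0.001 -0.003 -0.001] shift(after turn) [-0.078  0.002 -0.002]
```

Request:
carry_out:
  targets:
    - [-0.016, 0, 0, 0, 0, 0]
    - [-0.016, 0, 0, 0, 0, 0]
    - [-0.016, 0, 0, 0, 0, 0]
    - [-0.012, 0, 0, 0, 0, 0]
    - [-0.01, 0, 0, 0, 0, 0]

```text
time_s: 3.6
tcp_pos: [0.4698, -0.0495, 0.1281]
eef_rot: [-180.0, -0.0, 175.0]
contact_force: [-0.2, -0.1, -0.2]
gripper_width: 0.0003
gripper_force: 0.0
```

Request:
carry_out:
  targets:
    - [-0.01, 0, 0, 0, 0, 0]
    - [-0.01, 0, 0, 0, 0, 0]
    - [-0.01, 0, 0, 0, 0, 0]
    - [-0.01, 0, 0, 0, 0, 0]
    - [-0.01, 0, 0, 0, 0, 0]

```text
time_s: 4.22
tcp_pos: [0.4947, -0.0517, 0.1281]
eef_rot: [180.0, 0.0, 175.0]
contact_force: [-1.0, 0.2, -0.1]
gripper_width: 0.0011
gripper_force: 0.0
```

```bash
python3 -c "
from h import *
go(-40,-11,128,175)
im=r.capture('scene');cv2.imwrite('pics/s1.png',cv2.resize(im[150:290,215:415,::-1],None,fx=4,fy=4,interpolation=cv2.INTER_CUBIC))"
```

```text
t 4.225 bed now [-52.1  -9.6] 0.1281 turn [0.    0.    0.001] shift(after turn) [-0.024 -0.003  0.   ]
```

View pics/s1.png

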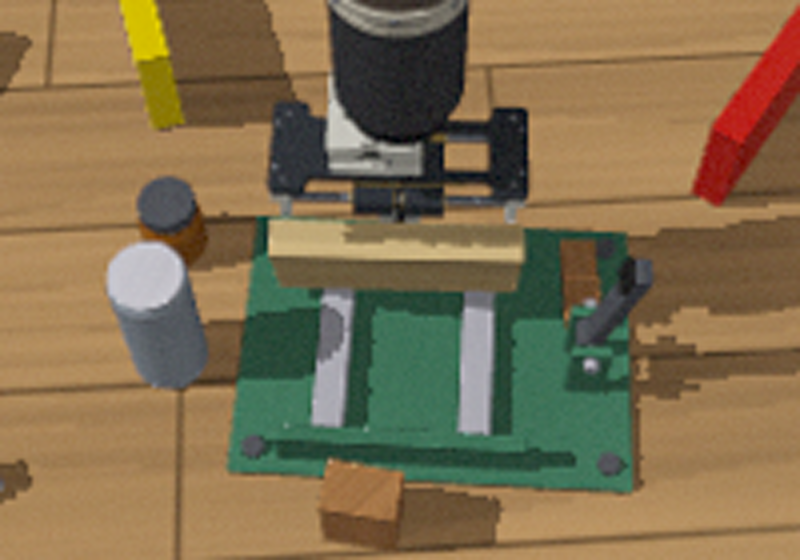

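The fingers touch the board centrally, and its top edge at (400,235) has begun to tip. I'll continue.

Request:
carry_out:
  targets:
    - [-0.01, 0, 0, 0, 0, 0]
    - [-0.01, 0, 0, 0, 0, 0]
    - [-0.01, 0, 0, 0, 0, 0]
    - [-0.01, 0, 0, 0, 0, 0]
    - [-0.01, 0, 0, 0, 0, 0]

```text
time_s: 4.9
tcp_pos: [0.5195, -0.0539, 0.128]
eef_rot: [180.0, -0.0, 175.0]
contact_force: [1.0, 0.2, -0.7]
gripper_width: 0.0002
gripper_force: 0.0
```

Request:
carry_out:
  targets:
    - [0, 0, 0, 0, 0, 0]
    - [0, 0, 0, 0, 0, 0]
    - [0, 0, 0, 0, 0, 0]

```text
time_s: 5.28
tcp_pos: [0.519, -0.0538, 0.1281]
eef_rot: [180.0, -0.0, 175.0]
contact_force: [0.0, -0.1, -0.3]
gripper_width: 0.0003
gripper_force: 0.0
```

```bash
python3 -c "
from h import *
go(-40,-11,300,175)
im=r.capture('scene');cv2.imwrite('pics/s2.png',cv2.resize(im[150:290,215:415,::-1],None,fx=4,fy=4,interpolation=cv2.INTER_CUBIC))"
```

```text
t 5.275 bed now [-27.7  -9. ] 0.1281 turn [ 0.    -0.     0.001] shift(after turn) [ 0.025 -0.003 -0.344]
```

View pics/s2.png

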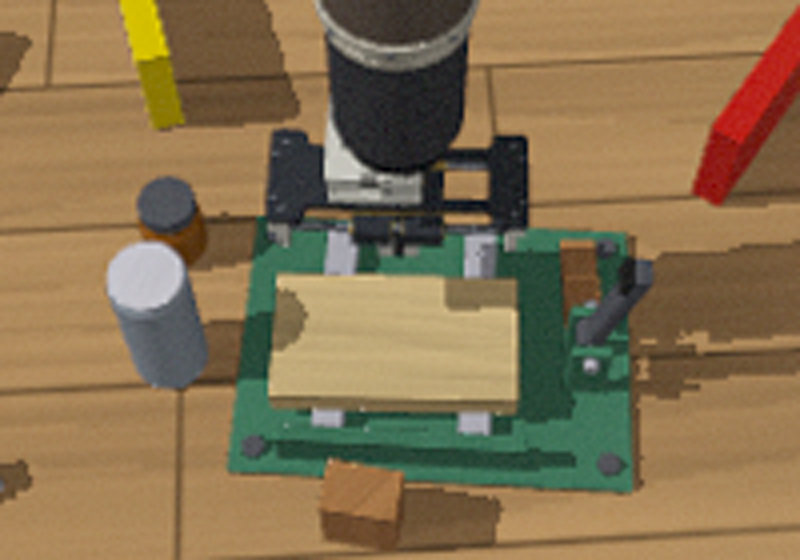

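The board lies flat across both bearers, with its upper face at crop (275,275)–(517,402). The keeper is still up, tip at (640,270). I'll check the board's position and plan the approach to the keeper.

```bash
python3 -c "
from h import *
f=lambda x,y:(BR.T@(ray('scene',(215+x/4-.4,150+y/4-.4),.06)[:2]-BT)*1e3).round(1)
print([f(*p) for p in[(275,275),(518,280),(517,402),(268,400)]])
go(-60,-11,300,175); go(21,230,300,175)"
```

```text
[array([ -29. , -112.4]), array([-35. ,  90.3]), array([74.6, 91.1]), array([  83.2, -107. ])]
t 5.325 bed now [-27.6  -9. ] 0.1281 turn [0.    0.    0.001] shift(after turn) [ 0.065 -0.002 -0.344]
t 5.325 bed now [-27.6  -9. ] 0.1281 turn [0.    0.    0.001] shift(after turn) [-0.11   0.475 -0.344]
```

Request:
carry_out:
  targets:
    - [0.02, 0, -0.07, 0, 0, 0]
    - [0, 0, -0.09, 0, 0, 0]
    - [0, 0, -0.09, 0, 0, 0]
    - [0, 0, -0.09, 0, 0, 0]
    - [0, 0, 0, 0, 0, 0]

```text
time_s: 5.95
tcp_pos: [0.5108, -0.0529, 0.3021]
eef_rot: [179.9, 0.4, 175.0]
contact_force: [1.0, -1.6, -0.2]
gripper_width: 0.0001
gripper_force: 0.0
```

```bash
python3 -c "
from h import *
go(21,230,300,175)"
```

```text
t 5.95 bed now [-35.9  -9. ] 0.3021 turn [0.002 0.007 0.001] shift(after turn) [-0.126  0.475  0.004]
```

Request:
carry_out:
  targets:
    - [-0.025, 0.095, 0, 0, 0, 0.025]
    - [-0.025, 0.095, 0, 0, 0, 0]
    - [-0.025, 0.095, 0, 0, 0, 0]
    - [-0.025, 0.095, 0, 0, 0, 0]
    - [-0.025, 0.095, 0, 0, 0, 0]

```text
time_s: 6.58
tcp_pos: [0.5969, 0.1779, 0.2972]
eef_rot: [-180.0, -0.1, 173.5]
contact_force: [0.7, 0.0, -0.1]
gripper_width: 0.0008
gripper_force: 0.0
```

Request:
carry_out:
  targets:
    - [0, 0, 0, 0, 0, 0]
    - [0, 0, 0, 0, 0, 0]

```text
time_s: 6.82
tcp_pos: [0.5964, 0.1764, 0.297]
eef_rot: [-179.9, -0.1, 173.6]
contact_force: [-0.1, -0.2, -0.6]
gripper_width: 0.0006
gripper_force: 0.0
```

```bash
python3 -c "
from h import *
go(21,230,158,173.5)"
```

```text
t 6.825 bed now [ 23.2 228.5] 0.297 turn [-0.001 -0.001  0.001] shift(after turn) [0.004 0.003 0.278]
```

Request:
carry_out:
  targets:
    - [0.004, 0, 0.07, 0, 0, 0]
    - [0, 0, 0.07, 0, 0, 0]
    - [0, 0, 0.07, 0, 0, 0]
    - [0, 0, 0.068, 0, 0, 0]
    - [0, 0, 0, 0, 0, 0]

```text
time_s: 7.45
tcp_pos: [0.593, 0.1747, 0.1569]
eef_rot: [-179.8, -0.2, 173.5]
contact_force: [0.7, -0.4, 0.6]
gripper_width: 0.0004
gripper_force: 0.0
```

Request:
carry_out:
  targets:
    - [0, -0.016, 0, 0, 0, 0]
    - [0, -0.016, 0, 0, 0, 0]
    - [0, -0.016, 0, 0, 0, 0]
    - [0, -0.016, 0, 0, 0, 0]
    - [0, -0.016, 0, 0, 0, 0]

```text
time_s: 8.07
tcp_pos: [0.5906, 0.1365, 0.1595]
eef_rot: [180.0, 0.0, 173.5]
contact_force: [0.8, 1.1, 0.8]
gripper_width: 0.0005
gripper_force: 0.5
```

Request:
carry_out:
  targets:
    - [0, -0.016, 0, 0, 0, 0]
    - [0, -0.016, 0, 0, 0, 0]
    - [0, -0.016, 0, 0, 0, 0]
    - [0, -0.016, 0, 0, 0, 0]
    - [0, 0, 0, 0, 0, 0]

```text
time_s: 8.7
tcp_pos: [0.5865, 0.1044, 0.1589]
eef_rot: [-180.0, -0.0, 173.5]
contact_force: [-0.3, -0.0, 1.2]
gripper_width: 0.0008
gripper_force: 0.0
```

```bash
python3 -c "
from h import *
go(21,110,158,173.5)
im=r.capture('scene');cv2.imwrite('pics/s3.png',cv2.resize(im[150:290,215:415,::-1],None,fx=4,fy=4,interpolation=cv2.INTER_CUBIC))"
```

```text
t 8.7 bed now [ 21.5 155.9] 0.1589 turn [-0. -0. -0.] shift(after turn) [ 0.001 -0.092  0.002]
```

View pics/s3.png

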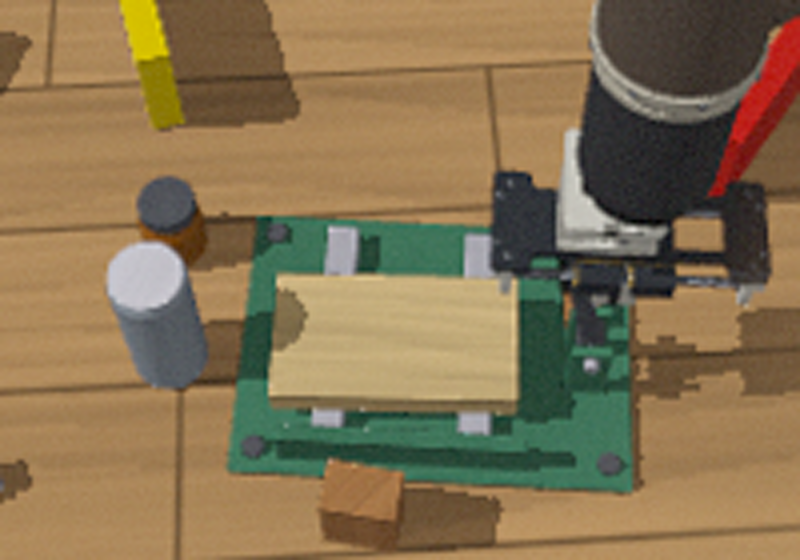

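The fingers are against the keeper at (590,290), and it is now about upright. I'll keep pushing.

Request:
carry_out:
  targets:
    - [0, -0.016, 0, 0, 0, 0]
    - [0, -0.016, 0, 0, 0, 0]
    - [0, -0.016, 0, 0, 0, 0]
    - [0, -0.016, 0, 0, 0, 0]
    - [0, -0.016, 0, 0, 0, 0]

```text
time_s: 9.38
tcp_pos: [0.5822, 0.0647, 0.1591]
eef_rot: [-180.0, 0.0, 173.5]
contact_force: [1.4, -0.2, 0.2]
gripper_width: 0.0004
gripper_force: 0.0
```

Request:
carry_out:
  targets:
    - [0, -0.016, 0, 0, 0, 0]
    - [0, -0.01, 0, 0, 0, 0]
    - [0, 0, 0, 0, 0, 0]
    - [0, 0, 0, 0, 0, 0]
    - [0, 0, 0, 0, 0, 0]

```text
time_s: 10.0
tcp_pos: [0.5808, 0.0527, 0.1591]
eef_rot: [180.0, 0.0, 173.5]
contact_force: [-0.7, 0.1, -0.1]
gripper_width: 0.0008
gripper_force: 0.0
```

```bash
python3 -c "
from h import *
go(21,110,158,173.5)
im=r.capture('scene');cv2.imwrite('pics/s4.png',cv2.resize(im[150:290,215:415,::-1],None,fx=4,fy=4,interpolation=cv2.INTER_CUBIC))"
```

```text
t 10.0 bed now [ 21.7 103.8] 0.1591 turn [0.    0.    0.001] shift(after turn) [0.001 0.012 0.002]
```

View pics/s4.png

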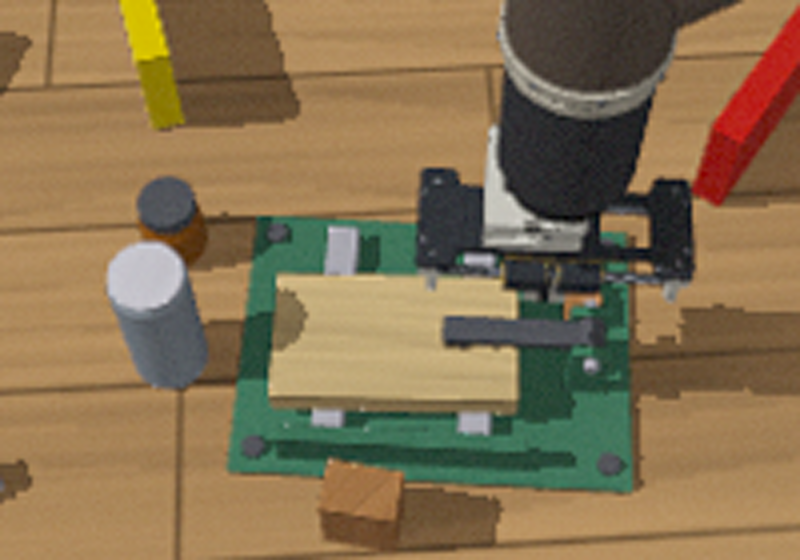

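The keeper has fallen across the board, with its bar from (445,330) to (605,330), and the board hasn't moved. I'll raise the hand clear and check.

Request:
carry_out:
  targets:
    - [0, 0, -0.08, 0, 0, 0]
    - [0, 0, -0.1, 0, 0, 0]
    - [0, 0, -0.1, 0, 0, 0]
    - [0, 0, 0, 0, 0, 0]
    - [0, 0, 0, 0, 0, 0]

```text
time_s: 10.68
tcp_pos: [0.5805, 0.0527, 0.2988]
eef_rot: [180.0, -0.0, 173.5]
contact_force: [0.2, 0.6, 0.1]
gripper_width: 0.0004
gripper_force: 0.0
```

```bash
python3 -c "
from h import *
go(21,110,300,173.5);print(r.get_state()['contact_force'].round(1))
for z in(.06,.08,.1,.12): print(z,(BR.T@(ray('scene',(215+444/4-.4,150+331/4-.4),z)[:2]-BT)*1e3).round(1))
im=r.capture('scene');cv2.imwrite('pics/s5.png',cv2.resize(im[150:290,215:415,::-1],None,fx=4,fy=4,interpolation=cv2.INTER_CUBIC))"
```

```text
t 10.675 bed now [ 21.4 103.7] 0.2988 turn [ 0.    -0.     0.001] shift(after turn) [ 0.001  0.013 -0.002]
[0.2 0.6 0.1]
0.06 [15.2 30.6]
0.08 [24.8 30.5]
0.1 [34.4 30.5]
0.12 [44.  30.4]
```

View pics/s5.png

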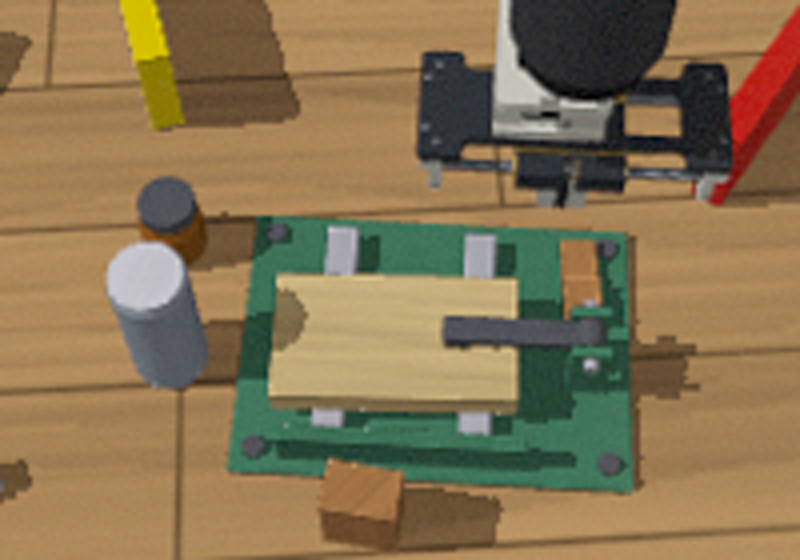

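The board is flat at (395,340) and the keeper lies level on it, tip at (444,331), bed y ≈ 30 as expected for a level bar. The hand is clear and the bystanders are where they were, so I'll hand it in.

```bash
python3 -c "
from plant import r
print(r.close_job())"
```

```text
the job is handed in; nothing more can be done
None
```

I tipped the board flat onto both bearers and pushed the keeper over onto it, then handed the job in at about 10.7 s with the hand clear and nothing else visibly moved; no verdict came back.

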